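Check a clean-room filter frame for square by its diagonals

ROBOT

A 6-joint arm with a two-finger parallel gripper is mounted at the origin on the work surface. World frame = base frame: x ahead of the robot, y to its left, z up, the work surface at z = 0. Lengths are in m, angles in rad, forces in N, time in s.
With the tool pointing down it reaches from about 0.375 to 0.9 m from the base axis. Payload 3.1 kg.
Tool frame: the origin (TCP) lies midway between the tips of the shut fingers; the grasp point (between the pads) lies 19 mm behind it; z points along the fingers, y is the line along which they close (so a half turn about z gives the same grasp; the last joint's range is limited). The gripper opens to 85 mm and grips with 20 to 120 N. Pads are 22 mm wide; open, the fingers measure 114 mm over their backs; the gripper's body (76 mm by 85 mm) begins 54 mm behind the grasp point. The pads swing forward as they close: fully open they stand 13 mm farther back than shut.
Start: joints at [1.099, 0.527, 1.433, -0, 1.181, -0.178], TCP at [0.181, 0.598, 0.209] pointing down, gripper open.
Joint ranges: [-3.08, 3.08], [-0.75, 2.2], [0.22, 2.44], [-1.43, 4.57], [0, 2.65], [-2.85, 2.85]. Speed limits (rad/s): [2.79, 2.79, 3.14, 3.14, 3.14, 3.14].

INTERFACE

Orientations are given as a unit quaternion [x, y, z, w].
In Python, from station import manip gives the robot as it stands.
- The arm moves only by the tool step_arm, never from a script. Its argument "targets" is text: rows parted by semicolons, each of 4 numbers parted by spaces: the shift along the tool's x, y, z in mm, then the turn about the tool's z in degrees. A call has 1 to 12 rows; each row is the pose to reach, as a shift and turn from the pose commanded when the call began, along the tool's axes at that moment; what a row does not reach only later rows make up. A row lasts 1/10 s, in which the tool goes at most 50 mm and 8.59 degrees, less where a joint would pass 70% of its speed; a pose out of reach is approached as far as the arm can. A call with a gripper value outside its range is refused whole. "gripper" is the closure, from 0 (fully open) to 1 (shut), set as the call begins (left out, the last holds). The fingers move at their own pace and stop on an object; "squeeze" is the grip in N (left out, the last holds). Time passes only in rows, so rows that repeat a pose let the fingers close. It gives the time, the measured TCP pose, the force, the opening and the grip force at its end, in the units of the state.
- manip.sense(): the state, without advancing time (a new reading comes with each control period).
- manip.snapshot(name): name is "side" or "top" or "wrist"; returns the picture (480x640x3 uint8, red, green, blue); there is no depth.
- manip.get_calibration(name): a dict with "fov_y" (degrees; the focal length in pixels is half the picture's height over the tangent of half this angle, whatever the lens; pixels are square), "cx", "cy" (the principal point, pixels), "extrinsics" (4x4, takes a point from camera to world coordinates); the wrist camera has in their place "tool_from_camera" (4x4, takes a point from camera to tool coordinates, whose origin is the TCP and whose axes are the flange's). Camera axes: x right, y down, z forward; pixel columns grow to the right and rows downward; lengths in m; the calibration is good to about 2 mm. A picture is of the moment at which its call begins: read the wrist's pose just before it. get_calibration takes no time and is no camera call.
- manip.sign_off(): hands the job in; it is judged then, once.
Trained networks look in the newest picture that a camera, given by its name, has taken for a name from the list of things; names that differ only in an ending like _2 or _b are one class to them, and where a whole thing is asked for, a point or a joint stands for the part that bears it (a point fixed in the world has none). Each returns a list of dicts, best first, with "p" (0 to 1); they miss things now and then, are a little off and sometimes report something else, mostly with a low value. They report only what shows in the picture. A call takes as long as a camera call.
- manip.recognise(camera, query): "position" ([column, row] in pixels, amid what is visible of it).
- manip.masks_of(camera, query): "pixels" (480x640 bool, what is visible of it) and "position" ([column, row] in pixels, amid what is visible of it).
- manip.mark_of(camera, query): "position" ([column, row] in pixels: a listed point, or the origin of a listed thing).
The state is a dict: "t": time; "q": joint angles; "qd": joint speeds; "tau": joint torques, N m; "tcp_pos": TCP position; "tool_rot": TCP orientation; "force": force on the tool from outside, world axes, zero at the start; "ft_torque": the same for the moment, N m; "finger_gap": opening from 0.0 (shut) to 1.0 (fully open); "gripper_force": force on a finger pad.
Only numpy, scipy, OpenCV 4.12 (cv2) and the standard library are available. Lean on these libraries where they do the work, as an engineer would, in place of code of your own. Each camera call takes 0.05 s, during which the arm holds its last target. There are 200 camera calls.

TASK

Check the blue-cornered aluminium filter frame for square: take the slide rule with the red sliders and lay it flat across the frame from corner to corner, centred on it, resting a moment along each of the two diagonals. Leave it lying, let go, along the longer diagonal, to show which way the frame is racked.

Things in the scene. Friction and masses are not known exactly. Their poses are not given: they have to be found in the camera images.
- frame: Diamond-shaped (racked) frame of aluminium rails, 28 mm wide, 19 mm high, 240 mm between corner screws, with round blue corner joints 42 mm across, 20 high; fixed to the bench, open in the middle. One diagonal is some 6 cm longer than the other. Origin on the bench at the frame's centre, where the diagonals cross at right angles; z up, x points to corner a, y to corner b.
- corner_a (a point): Dark screw head on top of a blue corner joint, 20 mm above the bench: one end of the diagonal along the frame's x axis. The other end lies opposite, equally far from the frame's origin.
- corner_b (a point): Dark screw head on top of the next blue corner joint, 20 mm above the bench: one end of the diagonal along the frame's y axis. The other end lies opposite, equally far from the frame's origin.
- rule_grip (a point): Centre of the black grip (60 x 30 mm, 32 high) on the middle of the slide rule: white bar 400 x 30 x 8 mm, 0.25 kg, loose, flat, same both ways round, two red sliders locked 340 mm apart (a square frame's diagonal). 24 mm above the bar's underside, 44 mm above the bench when on the frame; x along the bar, z up. Not the 280 mm rule with yellow sliders and grey grip.

How it is judged:
On the way:
1. the rule lies flat on the frame along the shorter diagonal, centred, for a moment (horizontal distance between rule_grip and frame below 0.02 m and angle between the x axis of rule_grip and the y axis of frame, either way round below 0.175 rad and z of rule_grip in the frame of frame below 0.049 m and angle between rule_grip's own z axis and vertical below 0.1 rad), for 0.2 s.
At the end, for the whole second after the job is handed in: After having lain along the shorter diagonal, the rule lies flat and still on top of the frame along the longer diagonal: within 10 degrees of it, its middle within 20 mm of the frame's centre, let go (horizontal distance between rule_grip and frame below 0.02 m and angle between the x axis of rule_grip and the x axis of frame, either way round below 0.175 rad and z of rule_grip in the frame of frame between 0.039 and 0.049 m and angle between rule_grip's own z axis and vertical below 0.1 rad and linear speed of rule below 0.02 m/s); the robot touches nothing.
It also fails if it takes over 48 s, if anything falls off the work surface, if the arm or the gripper's body presses on something with over 40 N, if the wrist force passes 120 N, or if a joint passes its speed limit or range.

## Working session

There is one attempt and no reset: what is moved stays moved. The work goes in short steps, Python scripts to look and compute and a tool call to move; the robot and the scene stay as the last step left them, time stands still between calls to the robot, and variables do not carry over. Pictures are saved under pics/ and viewed, at most 10 in all, crops included, and the job is handed in when it is done.

Besides the shell and the picture viewer there is one more tool, called after "Emit:" by a JSON object that holds its "name" and its "arguments". step_arm: Moves the arm, as the interface text tells. Its arguments: {"type":"object","properties":{"targets":{"type":"string"},"gripper":{"type":"number"},"squeeze":{"type":"number"}},"required":["targets"]}

```bash
mkdir -p pics
cat > h.py <<'E'
import numpy as np, cv2
from station import manip
from scipy.spatial.transform import Rotation as R
def cam(name):
    c=manip.get_calibration(name); f=240/np.tan(np.radians(c["fov_y"])/2)
    if "extrinsics" in c: T=np.array(c["extrinsics"])
    else:
        s=manip.sense(); W=np.eye(4); W[:3,:3]=R.from_quat(s["tool_rot"]).as_matrix(); W[:3,3]=s["tcp_pos"]; T=W@np.array(c["tool_from_camera"])
    return f,c["cx"],c["cy"],T
def onplane(C,p,z):
    f,cx,cy,T=C; d=T[:3,:3]@np.array([(p[0]-cx)/f,(p[1]-cy)/f,1]); o=T[:3,3]
    return o+d*(z-o[2])/d[2]
def proj(C,P):
    f,cx,cy,T=C; q=T[:3,:3].T@(np.array(P)-T[:3,3]); return np.array([cx+f*q[0]/q[2],cy+f*q[1]/q[2]])
def save(name,fn):
    im=manip.snapshot(name); cv2.imwrite("pics/"+fn,im[:,:,::-1]); return im
E
python3 - <<'E'
from h import *
print(manip.sense()); print({k:manip.get_calibration(k) for k in("top","side","wrist")})
for n in("top","side"):
    C=cam(n); save(n,n+"0.png")
    for q,z in(("frame",0.0),("corner_a",.02),("corner_b",.02),("rule_grip",.024)):
        for r in manip.mark_of(n,q)[:5]: print(n,q,round(r["p"],2),np.round(r["position"],1),np.round(onplane(C,r["position"],z),3))
E
```

```text
{'t': 0.0, 'q': array([ 1.09850039e+00,  5.28478201e-01,  1.43392920e+00, -4.15974152e-05,
        1.18140376e+00, -1.78542157e-01]), 'qd': array([-0.00022272, -0.00028632, -0.00092893,  0.00186494, -0.00190499,
        0.00018902]), 'tau': array([ 7.96012646e-04, -4.42349553e+01, -1.78026402e+01, -1.98533221e-04,
        8.37111671e-03,  1.59377987e-05]), 'tcp_pos': array([0.18061341, 0.59751484, 0.20751774]), 'tool_rot': array([ 1.46341446e-01,  9.89233517e-01, -1.05718315e-03, -3.36410606e-04]), 'force': array([ 0.23082582,  0.40898268, -0.27768765]), 'ft_torque': array([-0.00012216,  0.00836585,  0.02462914]), 'gripper_force': 0.0, 'finger_gap': 0.9958844849702115}
{'top': {'fov_y': 42.52642846889769, 'cx': 307.525130598342, 'cy': 240.52351130182922, 'extrinsics': array([[ 0.00227908, -0.9911539 ,  0.13269796,  0.43787054],
       [-0.99998867, -0.00170443,  0.00444393,  0.06079608],
       [-0.00417845, -0.13270658, -0.99114656,  1.29621466],
       [ 0.        ,  0.        ,  0.        ,  1.        ]])}, 'side': {'fov_y': 53.55032726340724, 'cx': 316.64858459164685, 'cy': 240.4
[... 577 characters left out ...]
4, -3.11030618e-01,  9.50399884e-01,
        -1.65261248e-01],
       [ 0.00000000e+00,  0.00000000e+00,  0.00000000e+00,
         1.00000000e+00]])}}
top corner_a 0.71 [342.1 249.9] [ 0.589 -0.006  0.02 ]
top corner_a 0.65 [422.  172.8] [ 0.754 -0.176  0.02 ]
top corner_b 0.71 [342.1 249.9] [ 0.589 -0.006  0.02 ]
top corner_b 0.65 [422.  172.8] [ 0.754 -0.176  0.02 ]
top rule_grip 0.9 [261.8 272.3] [0.542 0.161 0.024]
side corner_a 0.97 [310.3 167.3] [ 0.753 -0.183  0.02 ]
side corner_a 0.69 [334.1 232.7] [ 0.594 -0.007  0.02 ]
side corner_b 0.97 [310.3 167.3] [ 0.753 -0.183  0.02 ]
side corner_b 0.69 [334.1 232.7] [ 0.594 -0.007  0.02 ]
side rule_grip 0.85 [316.1 298.6] [0.536 0.155 0.024]
```

View pics/top0.png

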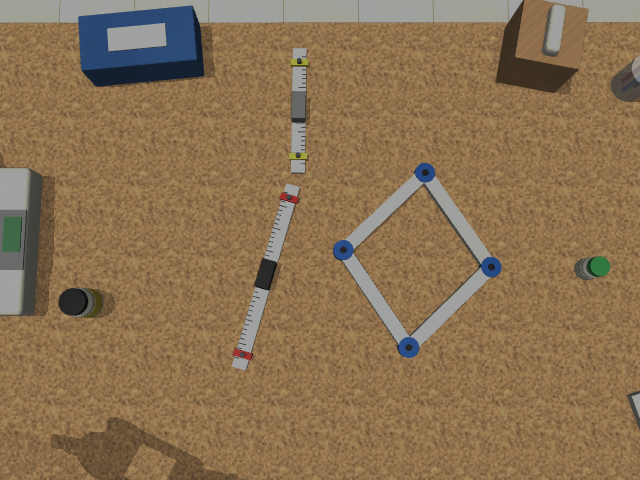

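View pics/side0.png

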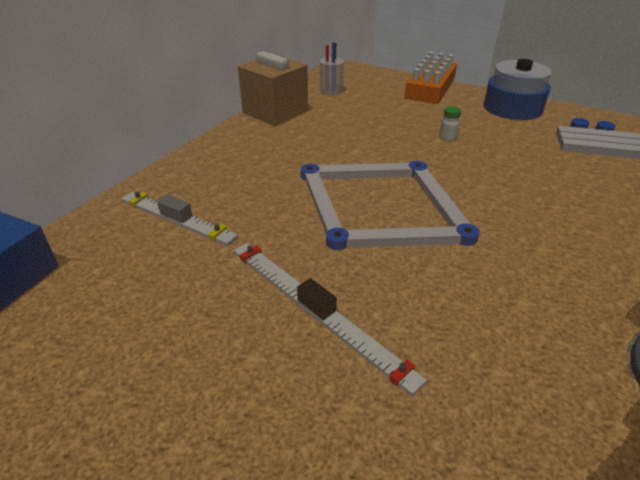

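The top view shows the red-slider rule with its grip at (265,274), running from (291,186) to (240,368). The frame joints are at (425,172), (343,250), (491,267) and (408,347). The decoy with yellow sliders is at (298,110). Next I locate the joints and sliders by colour.

```bash
cat >> h.py <<'E'
def blobs(im,kind,amin=15):
    h=cv2.cvtColor(im,cv2.COLOR_RGB2HSV); H,S,V=cv2.split(h)
    m=((H>100)&(H<125)&(S>140)&(V>60)) if kind=="blue" else (((H<6)|(H>172))&(S>170)&(V>80))
    m=cv2.morphologyEx(m.astype(np.uint8),cv2.MORPH_CLOSE,np.ones((7,7)))
    n,l,st,ce=cv2.connectedComponentsWithStats(m)
    return [(ce[i],st[i,4]) for i in range(1,n) if st[i,4]>amin]
E
python3 - <<'E'
from h import *
for n in("top","side"):
    C=cam(n); im=cv2.imread(f"pics/{n}0.png")[:,:,::-1].copy()
    B=[c for c,a in blobs(im,"blue") if a<1500 and 300<c[0]<520 and c[1]>140]
    P=[onplane(C,c,.018) for c in B]; P=np.array(P)[:,:2]
    print(n,np.round(P,4).tolist(),"centre",P.mean(0)); print(np.round(np.linalg.norm(P[:,None]-P[None],axis=2),4))
    r=[(c,a) for c,a in blobs(im,"red") if c[1]>175]; print([(np.round(c),a,np.round(onplane(C,c,.012),4)) for c,a in r])
    m=manip.masks_of(n,"rule_grip")if 0 else None
E
```

```text
top [[0.7556, -0.1816], [0.5896, -0.0068], [0.5551, -0.3141], [0.3895, -0.1395]] centre [ 0.57247935 -0.16050209]
[[0.     0.2411 0.2404 0.3685]
 [0.2411 0.     0.3093 0.2402]
 [0.2404 0.3093 0.     0.2406]
 [0.3685 0.2402 0.2406 0.    ]]
[(array([289., 198.]), np.int32(105), array([0.7014, 0.107 , 0.012 ])), (array([242., 354.]), np.int32(118), array([0.3749, 0.2004, 0.012 ]))]
side [[0.5535, -0.3147], [0.7544, -0.1822], [0.3869, -0.1396], [0.5883, -0.0068]] centre [ 0.5707707  -0.16081522]
[[0.     0.2406 0.2417 0.3098]
 [0.2406 0.     0.37   0.2416]
 [0.2417 0.37   0.     0.2413]
 [0.3098 0.2416 0.2413 0.    ]]
[(array([249., 253.]), np.int32(104), array([0.6995, 0.1102, 0.012 ])), (array([401., 372.]), np.int32(212), array([0.3726, 0.2047, 0.012 ]))]
```

Both views agree, and the dimensions check out: sliders 340 mm apart, sides 241 mm, diagonals 369 and 309 mm. I'll move above the grip, with the closing line across the bar.

```bash
cat >> h.py <<'E'
def go(x,y,z,rule_deg):
    "shift in tool axes (mm) and turn (deg) so that tool y is perpendicular to rule heading"
    s=manip.sense(); M=R.from_quat(s["tool_rot"]).as_matrix(); d=M.T@(np.array([x,y,z])-s["tcp_pos"])*1000
    h=np.degrees(np.arctan2(M[1,0],M[0,0])); t=(h-rule_deg+90)%180-90
    print("tcp",np.round(s["tcp_pos"],4),"headx",round(h,2),"tilt",round(np.degrees(np.arccos(-M[2,2])),2),"shift",np.round(d,1),"turn",round(t,2),"q6",s["q"][5])
E
python3 -c "
from h import *
go(.5375,.155,.15,-16.0)"
```

```text
tcp [0.1809 0.5982 0.2085] headx 163.17 tilt 0.0 shift [-469.6 -320.9   58.5] turn -0.83 q6 -0.17851392073625127
```

Emit:
{"name": "step_arm", "arguments": {"targets": "-40 -27 0 -0.8; -80 -54 0 -0.8; -120 -82 0 -0.8; -160 -109 5 -0.8; -200 -137 10 -0.8; -240 -164 15 -0.8; -280 -191 20 -0.8; -320 -219 30 -0.8; -360 -246 40 -0.8; -400 -273 50 -0.8; -440 -301 55 -0.8; -470 -321 58 -0.8", "gripper": 0}}

```text
t: 1.7
tcp_pos: [0.5397, 0.1522, 0.1502]
tool_rot: [0.14, 0.99, -0.0, 0.0]
force: [0.3, 0.6, 0.4]
finger_gap: 1.001
gripper_force: 0.0
```

Emit:
{"name": "step_arm", "arguments": {"targets": "0 0 0 0; 0 0 0 0; 0 0 0 0"}}

```text
t: 2.0
tcp_pos: [0.5368, 0.1556, 0.1505]
tool_rot: [0.139, 0.99, 0.0, -0.001]
force: [-0.8, -0.2, -0.4]
finger_gap: 1.001
gripper_force: 0.0
```

Run:
```python
from h import *
C=cam("wrist"); im=save("wrist","w1.png")
for z in (.024,): 
  for r in manip.mark_of("wrist","rule_grip")[:2]: print(r["p"],r["position"],onplane(C,r["position"],z))
print([(np.round(c),a,np.round(onplane(C,c,.012),4)) for c,a in blobs(im,"red",60)])
go(.5375,.155,.012,-16.0)
```

```text
0.72 [323.0, 218.7] [0.53642045 0.15447705 0.024     ]
[(array([322., 387.]), np.int32(388), array([0.6999, 0.106 , 0.012 ]))]
tcp [0.5368 0.1561 0.1507] headx 164.08 tilt 0.03 shift [ -1.1  -0.8 138.7] turn 0.08 q6 -1.2100851860864503
```

View pics/w1.png

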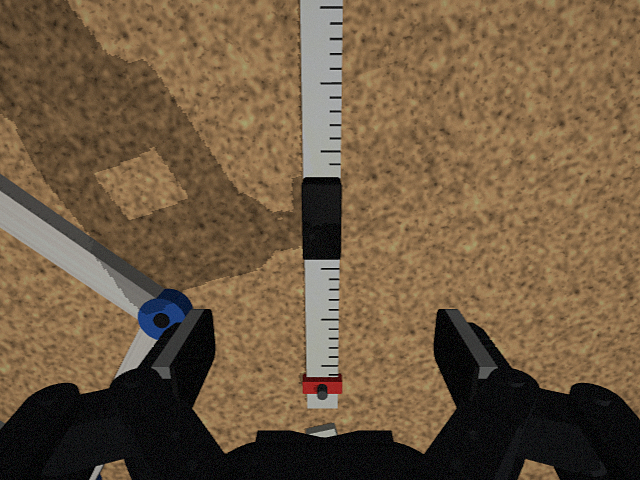

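The grip is centred between the fingers: grip at (322,218), near red slider at (322,387), bar upright in the picture. Next I go down and grasp.

Emit:
{"name": "step_arm", "arguments": {"targets": "-1 -1 30 0; -1 -1 60 0; -1 -1 90 0; -1 -1 115 0; -1 -1 130 0; -1 -1 138 0; -1 -1 138 0; -1 -1 138 0"}}

```text
t: 2.9
tcp_pos: [0.5389, 0.1542, 0.0132]
tool_rot: [0.139, 0.99, 0.0, 0.001]
force: [-0.3, -0.3, -0.4]
finger_gap: 1.0
gripper_force: 0.0
```

Emit:
{"name": "step_arm", "arguments": {"targets": "0 0 0 0; 0 0 0 0; 0 0 0 0; 0 0 0 0; 0 0 0 0; 0 0 0 0; 0 0 0 0; 0 0 0 0; 0 0 0 0; 0 0 0 0", "gripper": 1, "squeeze": 50}}

```text
t: 3.9
tcp_pos: [0.5388, 0.1535, 0.0132]
tool_rot: [0.139, 0.99, 0.0, 0.0]
force: [-1.6, 0.6, 4.9]
finger_gap: 0.325
gripper_force: 49.1
```

Emit:
{"name": "step_arm", "arguments": {"targets": "0 0 -10 0; 0 0 -30 0; 0 0 -55 0; 0 0 -80 0; 0 0 -100 0; 0 0 -100 0; 0 0 -100 0"}}

```text
t: 4.6
tcp_pos: [0.5382, 0.1536, 0.1124]
tool_rot: [0.139, 0.99, 0.0, -0.0]
force: [-0.2, 0.0, -3.4]
finger_gap: 0.328
gripper_force: 49.7
```

Run:
```python
from h import *
go(.5717,-.1607,.112,-96.4)
C=cam("top"); im=save("top","t1.png"); print([(np.round(c),a,np.round(onplane(C,c,.112),4)) for c,a in blobs(im,"red",30)])
C=cam("wrist"); im=save("wrist","w2.png"); print([(np.round(c),a,np.round(onplane(C,c,.112),4)) for c,a in blobs(im,"red",60)])
```

```text
tcp [0.5382 0.1536 0.1124] headx 163.97 tilt 0.0 shift [-119.  -292.8    0.4] turn 80.37 q6 -1.2125968529698696
[(array([287., 188.]), np.int32(133), array([0.7008, 0.1075, 0.112 ]))]
[]
```

View pics/w2.png

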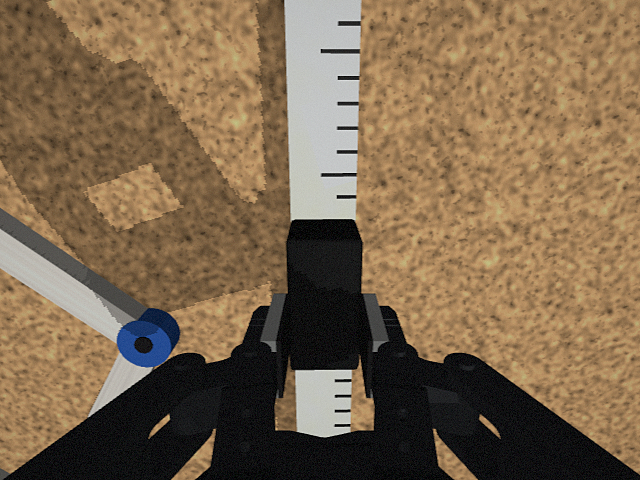

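The rule is held across the grip, level, at gap 0.33, with the grip at (324,300). I'm carrying it to the short diagonal.

Emit:
{"name": "step_arm", "arguments": {"targets": "-5 -12 0 3; -15 -37 0 10; -26 -65 0 17.5; -38 -93 0 25; -50 -122 0 33; -61 -151 0 41; -73 -179 0 49; -84 -207 0 57; -95 -234 0 64; -105 -258 0 71; -114 -280 0 76.5; -119 -293 0 80.4"}}

```text
t: 5.9
tcp_pos: [0.5715, -0.1639, 0.1113]
tool_rot: [0.748, 0.664, -0.001, -0.0]
force: [0.3, -0.2, -2.7]
finger_gap: 0.323
gripper_force: 49.7
```

Emit:
{"name": "step_arm", "arguments": {"targets": "0 0 0 0; 0 0 0 0; 0 0 0 0; 0 0 0 0"}}

```text
t: 6.3
tcp_pos: [0.5716, -0.1598, 0.1123]
tool_rot: [0.745, 0.667, -0.0, -0.001]
force: [1.1, 0.6, -1.2]
finger_gap: 0.325
gripper_force: 49.7
```

Run:
```python
from h import *
go(.5717,-.1607,.034,-96.4)
C=cam("top"); im=save("top","t2.png"); print([(np.round(c),a,np.round(onplane(C,c,.112),4)) for c,a in blobs(im,"red",30)])
C=cam("side"); im=save("side","s2.png"); print([(np.round(c),a,np.round(onplane(C,c,.112),4)) for c,a in blobs(im,"red",30)])
```

```text
tcp [ 0.5716 -0.1598  0.1123] headx 83.65 tilt 0.06 shift [-0.9  0.3 78.3] turn 0.05 q6 -0.3499985552682316
[(array([335., 242.]), np.int32(130), array([0.5927, 0.0128, 0.112 ])), (array([511., 262.]), np.int32(116), array([ 0.5545, -0.3259,  0.112 ]))]
[(array([425., 125.]), np.int32(70), array([ 0.5527, -0.3216,  0.112 ])), (array([331., 198.]), np.int32(112), array([0.589 , 0.0161, 0.112 ]))]
```

View pics/s2.png

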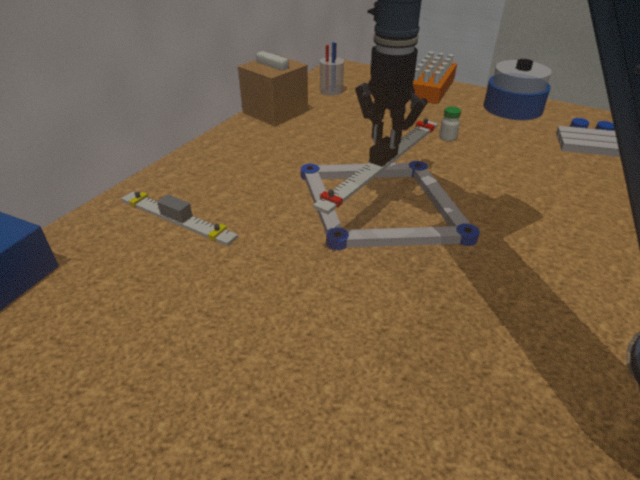

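The rule is over the short diagonal with its sliders at (331,198) and (425,125), about 4 mm too far along +y. I'll correct that, lower it, let go for a moment and look.

Emit:
{"name": "step_arm", "arguments": {"targets": "-1 0 15 0; -3 0 35 0; -4 0 55 0; -4 0 66 0; -4 0 72 0; -4 0 76 0; -4 0 78 0; -4 0 79 0; -4 0 79 0; -4 0 79 0"}}

```text
t: 7.4
tcp_pos: [0.5719, -0.165, 0.034]
tool_rot: [0.746, 0.666, 0.0, 0.0]
force: [-1.1, 0.1, -1.7]
finger_gap: 0.323
gripper_force: 49.7
```

Emit:
{"name": "step_arm", "arguments": {"targets": "0 0 0 0; 0 0 0 0; 0 0 0 0; 0 0 0 0; 0 0 0 0; 0 0 0 0; 0 0 0 0; 0 0 0 0", "gripper": 0.3}}

```text
t: 8.2
tcp_pos: [0.5716, -0.1648, 0.0335]
tool_rot: [0.746, 0.666, 0.0, 0.0]
force: [-0.3, -0.0, -0.1]
finger_gap: 0.697
gripper_force: 0.0
```

Run:
```python
from h import *
go(.5717,-.1607,.034,-96.4)
for n in("top","side"):
    C=cam(n); im=save(n,n+"3.png"); P=[onplane(C,c,.032)[:2] for c,a in blobs(im,"red",30)]; print(n,np.round(P,4),np.mean(P,0))
```

```text
tcp [ 0.5716 -0.1648  0.0335] headx 83.57 tilt 0.0 shift [ 4.1 -0.3 -0.5] turn -0.03 q6 -0.35621899895917297
top [[ 0.6069  0.0065]
 [ 0.5558 -0.3304]] [ 0.58132308 -0.16196065]
side [[ 0.5444 -0.326 ]
 [ 0.5906  0.0095]] [ 0.56749475 -0.15821384]
```

View pics/side3.png

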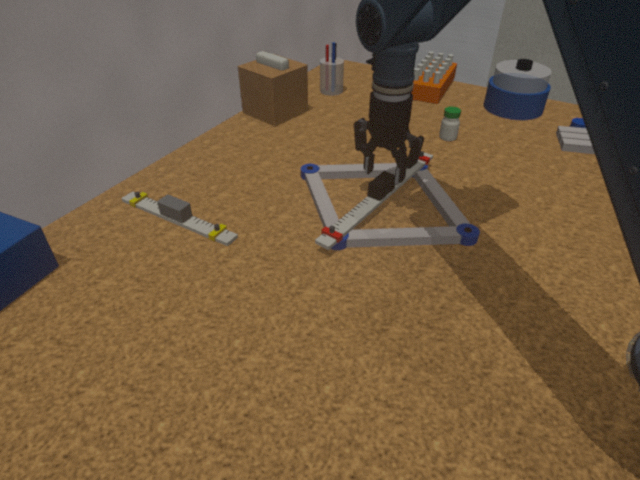

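The rule lies flat across the short-diagonal joints, sliders at (332,235) and (425,160), within about 2° and a few mm, and the fingers are clear of it. I'll let it rest, grip it again and lift.

Emit:
{"name": "step_arm", "arguments": {"targets": "0 0 0 0; 0 0 0 0; 0 0 0 0; 0 0 0 0"}}

```text
t: 8.7
tcp_pos: [0.5715, -0.1648, 0.0335]
tool_rot: [0.746, 0.666, -0.0, 0.0]
force: [0.1, 0.3, -0.7]
finger_gap: 0.697
gripper_force: 0.0
```

Emit:
{"name": "step_arm", "arguments": {"targets": "0 0 0 0; 0 0 0 0; 0 0 0 0; 0 0 0 0; 0 0 0 0; 0 0 0 0; 0 0 0 0", "gripper": 1, "squeeze": 50}}

```text
t: 9.4
tcp_pos: [0.5715, -0.1648, 0.0338]
tool_rot: [0.746, 0.666, -0.0, 0.0]
force: [-0.9, 0.4, 5.5]
finger_gap: 0.323
gripper_force: 49.4
```

Emit:
{"name": "step_arm", "arguments": {"targets": "0 0 -10 0; 0 0 -30 0; 0 0 -50 0; 0 0 -60 0; 0 0 -60 0; 0 0 -60 0"}}

```text
t: 10.0
tcp_pos: [0.5711, -0.1646, 0.0931]
tool_rot: [0.746, 0.666, -0.0, -0.0]
force: [-0.8, -0.2, -3.1]
finger_gap: 0.322
gripper_force: 49.6
```

Emit:
{"name": "step_arm", "arguments": {"targets": "0 0 0 -3; 0 0 0 -10; 1 0 0 -18; 1 0 0 -26; 2 0 0 -34; 2 0 0 -42; 3 0 0 -50; 3 0 0 -58; 4 0 0 -66; 4 0 0 -74; 4 0 0 -82; 4 0 0 -88"}}

```text
t: 11.2
tcp_pos: [0.571, -0.1604, 0.092]
tool_rot: [0.071, 0.997, 0.001, -0.001]
force: [1.0, -0.4, -2.2]
finger_gap: 0.321
gripper_force: 49.6
```

Emit:
{"name": "step_arm", "arguments": {"targets": "0 0 0 -2; 0 0 0 -2; 0 0 0 -2; 0 0 0 -2; 0 0 0 -2"}}

```text
t: 11.7
tcp_pos: [0.5719, -0.1608, 0.0933]
tool_rot: [0.056, 0.998, 0.0, -0.0]
force: [-0.3, -0.3, -2.1]
finger_gap: 0.318
gripper_force: 49.6
```

Run:
```python
from h import *
go(.5717,-.1607,.034,-6.5)
for n in("top","side"):
    C=cam(n); im=save(n,n+"4.png"); B=blobs(im,"red",20);P=[onplane(C,c,.092)[:2] for c,a in B]; print(n,[a for c,a in B],np.round(P,4),np.mean(P,0))
```

```text
tcp [ 0.5719 -0.1608  0.0933] headx 173.55 tilt 0.02 shift [ 0.1  0.1 59.3] turn 0.05 q6 -1.920232252287205
top [np.int32(133)] [[ 0.7406 -0.1797]] [ 0.74056081 -0.17965356]
side [np.int32(64), np.int32(83)] [[ 0.737  -0.1733]
 [ 0.3996 -0.131 ]] [ 0.56831745 -0.1521336 ]
```

View pics/side4.png

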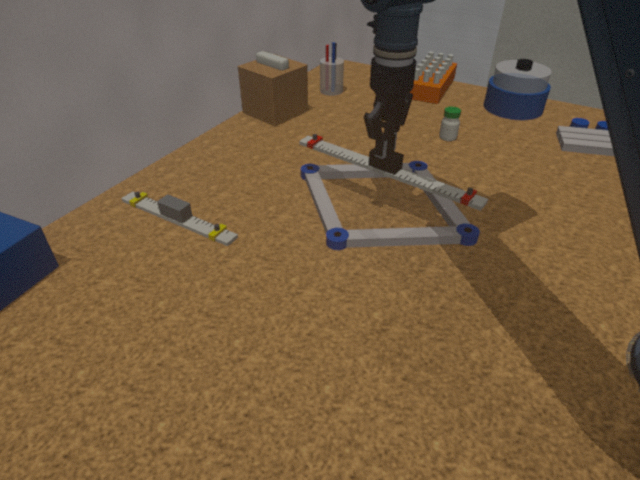

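The rule is over the long diagonal, sliders at (314,141) and (468,196), heading −7.1° against −6.5°, and centred. Lowering, releasing and withdrawing next.

Emit:
{"name": "step_arm", "arguments": {"targets": "0 0 15 0; 0 0 30 0; 0 0 43 0; 0 0 51 0; 0 0 55 0; 0 0 57 0; 0 0 58 0; 0 0 59 0; 0 0 59 0; 0 0 59 0"}}

```text
t: 12.8
tcp_pos: [0.5722, -0.1609, 0.0349]
tool_rot: [0.056, 0.998, -0.0, 0.0]
force: [-0.1, -0.5, -2.1]
finger_gap: 0.317
gripper_force: 49.6
```

Emit:
{"name": "step_arm", "arguments": {"targets": "0 0 0 0; 0 0 0 0; 0 0 0 0; 0 0 0 0; 0 0 0 0; 0 0 0 0; 0 0 0 0; 0 0 0 0; 0 0 0 0", "gripper": 0.1}}

```text
t: 13.7
tcp_pos: [0.572, -0.1608, 0.0345]
tool_rot: [0.056, 0.998, 0.0, -0.0]
force: [0.1, -0.4, -0.3]
finger_gap: 0.9
gripper_force: 0.0
```

Emit:
{"name": "step_arm", "arguments": {"targets": "0 0 -10 0; 0 0 -25 0; 0 0 -45 0; 0 0 -70 0; 0 0 -100 0; 0 0 -130 0; 0 0 -150 0; 0 0 -150 0; 0 0 -150 0; 0 0 -150 0"}}

```text
t: 14.7
tcp_pos: [0.5711, -0.1604, 0.1837]
tool_rot: [0.056, 0.998, 0.0, -0.001]
force: [0.2, 0.1, -0.9]
finger_gap: 0.897
gripper_force: 0.0
```

Run:
```python
from h import *
go(.5717,-.1607,.034,-6.5)
for n in("top","side"):
    C=cam(n); im=save(n,n+"5.png"); B=blobs(im,"red",20);P=[onplane(C,c,.032)[:2] for c,a in B]; print(n,[a for c,a in B],np.round(P,4),np.mean(P,0))
C=cam("wrist"); save("wrist","w5.png")
for r in manip.mark_of("wrist","rule_grip")[:2]: print(r["p"],onplane(C,r["position"],.044))
```

```text
tcp [ 0.5711 -0.1604  0.1837] headx 173.57 tilt 0.12 shift [ -1.   -0.3 149.7] turn 0.07 q6 -1.9205569188023865
top [np.int32(117)] [[ 0.741 -0.179]] [ 0.74098188 -0.17895288]
side [np.int32(60), np.int32(82)] [[ 0.7376 -0.1739]
 [ 0.4001 -0.1333]] [ 0.56884621 -0.15360114]
0.92 [ 0.56831321 -0.16142035  0.044     ]
```

View pics/side5.png

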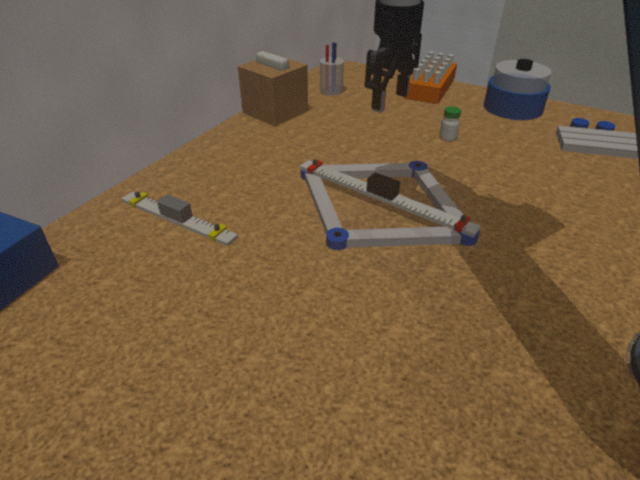

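The rule lies flat on the two far joints, with sliders at (315,166) and (466,223). It is centred within a few mm and within 1° of the long diagonal, and the gripper is clear.

```bash
python3 -c "
from station import manip
print(manip.sign_off())"
```

```text
the job is handed in; nothing more can be done
None
```

The red-slider rule rested flat along the shorter diagonal, then was left, let go and centred to within about 8 mm, along the longer one (joints at about (0.39, −0.14) and (0.76, −0.18)); I handed the job in at about 15 s, but the sign-off returned no verdict.

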